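Shut the pantry bin and snap its two lever latches

TASK

Close up the long white storage bin on the counter: press its raised wooden lid down until it is fully shut, and only then push the two toggle levers on the bin's front over past centre, towards the lid, so that each snaps into its latched position and stays there. Leave the jars, crockery and spoon standing around it where they are.

Things in the scene. Friction and masses are not known exactly. Their poses are not given: they have to be found in the camera images.
- bin: White open-topped storage bin, fixed to the counter, 160 mm deep (its x) by 300 mm wide (its y), walls 5 mm, rim 110 mm above the counter. Origin: centre of its underside. Its x axis points from the front wall (levers, robot side) to the hinge side, z up. Two steel brackets at x = -90, y = +110 and -110 mm stick out 22 mm from the front wall and carry the levers.
- lid (a joint): Angle of the wooden lid (166 x 306 x 12 mm, 0.35 kg; a thumb tab 50 mm wide sticks out 15 mm more at the middle of its front edge), hinged along the bin's far rim: 0 = shut and lying on the rim (its top face then 122 mm above the counter), positive = front edge raised, at most 1.2 rad. Starts between 0.35 and 0.85. A friction hinge keeps it at whatever angle it is left; a few newtons down on its front half close it.
- lid_hinge (a point): Point on the lid's hinge axis (the bin's y direction), in the middle of the bin's width, at bin x = 80, z = 110 mm. The underside of the lid passes through it.
- lid_front (a point): Point on the lid's top face, middle of its width, 160 mm from the hinge (6 mm in from the front edge). Moves with the lid.
- lever_left (a joint): Angle of the left (bin +y) toggle lever: 0 = unlatched, leaning 0.6 rad from upright away from the lid (to the bin's -x), 0.6 = upright (dead centre), 1.2 = latched, leaning 0.6 rad over the lid (to the bin's +x) with its short foot on the lid. A spring drives it from dead centre to whichever end is nearer, and holds it there; flipping takes about 5 N at first, less towards dead centre, pushed towards the bin's +x some 35 to 60 mm above the pivot. Starts at 0.
- lever_right (a joint): Angle of the right (bin -y) toggle lever: 0 = unlatched, leaning 0.6 rad from upright away from the lid (to the bin's -x), 0.6 = upright (dead centre), 1.2 = latched, leaning 0.6 rad over the lid (to the bin's +x) with its short foot on the lid. A spring drives it from dead centre to whichever end is nearer, and holds it there; flipping takes about 5 N at first, less towards dead centre, pushed towards the bin's +x some 35 to 60 mm above the pivot. Starts at 0.
- lever_left_tip (a point): Centre of the left lever's handle, a black round crossbar 42 mm long (along the bin's y) and 14 mm thick, at the end of a steel rod 10 mm thick and 75 mm from the pivot. Moves with the lever.
- lever_right_tip (a point): Centre of the right lever's handle, a black round crossbar 42 mm long (along the bin's y) and 14 mm thick, at the end of a steel rod 10 mm thick and 75 mm from the pivot. Moves with the lever.
- lever_left_pivot (a point): Pivot of the left lever (axis along the bin's y), at bin x = -100, y = 110, z = 128 mm. A steel foot 8 mm thick reaches 38 mm from it, 0.97 rad ahead of the handle (on the lid's side). Both brackets stay below 14 mm above this point.
- lever_right_pivot (a point): Pivot of the right lever (axis along the bin's y), at bin x = -100, y = -110, z = 128 mm. A steel foot 8 mm thick reaches 38 mm from it, 0.97 rad ahead of the handle (on the lid's side). Both brackets stay below 14 mm above this point.
- spice_a: Spice jar, 44 mm across, 85 mm high, standing in front of the bin between the levers; origin under its centre. Leave alone.
- spice_b: Spice jar, 44 mm across, 95 mm high, standing beside the bin; origin under its centre. Leave alone.
- spice_c: Spice jar, 48 mm across, 100 mm high, standing beside the bin; origin under its centre. Leave alone.
- cup: White mug, 72 mm across, 80 mm high; origin under its centre. Leave alone.
- bowl: White bowl, 120 mm across, 55 mm high; origin under its centre. Leave alone.
- sauce: Sauce bottle, 60 mm across, 190 mm high; origin under its centre. Leave alone.
- spoon: Spoon lying flat on the counter; origin under its middle. Leave alone.

How it is judged (in metres and radians):
On the way, in this order (a step that is already met when the one before it is completed fails the run):
1. the lid is shut while both levers are still unlatched (value of joint lid below 0.05 rad and value of joint each of lever_left, lever_right below 0.5 rad), for 0.2 s.
2. with the lid shut, both levers are snapped over (value of joint lid below 0.05 rad and value of joint each of lever_left, lever_right above 1.1 rad), for 0.2 s.
At the end, for the whole second after the job is handed in: The lid is within 0.05 rad of shut, both levers are latched (over 1.1 rad), and each jar, the mug, bowl, bottle and spoon is within 30 mm of where it began (all of step 2 and distance of each of spice_a, spice_b, spice_c, cup, bowl, sauce, spoon from where it was at the start of the episode below 0.03 m); the robot touches nothing.
It fails at once if a bystander was pushed, knocked over, lifted or carried (30 mm or more) (distance of any of spice_a, spice_b, spice_c, cup, bowl, sauce, spoon from where it was at the start of the episode above 0.03 m).
It fails at once if the lid was lifted wide open instead of pressed shut (value of joint lid above 1.1 rad).
It fails at once if a lever was pushed over while the lid was still up (value of joint lid above 0.1 rad and value of joint any of lever_left, lever_right above 0.7 rad).
It also fails if it takes over 48 s, if anything falls off the work surface, if the arm or the gripper's body presses on something with over 40 N, if the wrist force passes 120 N, or if a joint passes its speed limit or range.

ROBOT

A 6-joint arm with a two-finger parallel gripper is mounted at the origin on the work surface. World frame = base frame: x ahead of the robot, y to its left, z up, the work surface at z = 0. Lengths are in mm, angles in degrees, forces in N, time in s.
With the tool pointing down it reaches from about 350 to 925 mm from the base axis. Payload 6.4 kg.
Tool frame: the origin (TCP) lies at the very end of the fingers, on their centre line; the grasp point (between the pads) lies 19 mm behind it; z points along the fingers, y is the line along which they close (so a half turn about z gives the same grasp; the last joint's range is limited). The gripper opens to 85 mm and grips with 20 to 120 N. Pads are 22 mm wide; open, the fingers measure 114 mm over their backs; the gripper's body (76 mm by 85 mm) begins 54 mm behind the grasp point. The pads swing forward as they close: fully open they stand 13 mm farther back than shut.
Start: joints at [-74.719, 14.043, 89.255, -0, 76.702, -9.975], TCP at [277.337, -587.876, 197.59] pointing down, gripper open.
Joint ranges: [-179.41, 179.41], [-58.25, 129.5], [7.25, 145.43], [-54.29, 234.29], [11.92, 165.04], [-157.13, 157.13]. Speed limits (degrees/s): [147.25, 147.25, 180, 180, 180, 180].

INTERFACE

Orientations are given as [roll, pitch, yaw] about the fixed x, y, z axes, in that order (R = Rz(yaw) Ry(pitch) Rx(roll)).
In Python, from workcell import r, viewer gives the robot as it stands.
- The arm moves only by the tool drive_tool, never from a script. Its argument "deltas" is a list that holds one entry, the list of rows, each a list of 7 numbers: the turn, a rotation vector about the tool's x, y, z in rad, then the shift along the tool's x, y, z in cm, then the opening in per cent of the stroke, from 0 (shut) to 100 (fully open). A call has 1 to 8 rows; each row is the pose to reach, as a shift and turn from the pose commanded when the call began, along the tool's axes at that moment; what a row does not reach only later rows make up. A row lasts 1/10 s, in which the tool goes at most 50 mm and 8.59 degrees, less where a joint would pass 70% of its speed; a pose out of reach is approached as far as the arm can. A call with a gripper value outside its range is refused whole. The fingers move at their own pace and stop on an object; the grip force is fixed at half the most. Time passes only in rows, so rows that repeat a pose let the fingers close. It gives the time, the measured TCP pose, the force, the opening and the grip force at its end, in the units of the state.
- r.observe(): the state, without advancing time (a new reading comes with each control period).
- viewer.get_image(name): name is "side" or "top" or "wrist"; returns (picture, depth): 400x640x3 uint8, red, green, blue; 400x640 float32, mm along the optical axis (not along the pixel's ray), 0 where there is no reading.
- viewer.calibration(name): a dict with "mtx" (3x3 intrinsics, pixels), "view" (4x4, takes a point from world to camera coordinates). Camera axes: x right, y up, looking along -z (the intrinsics and any distortion apply to the point x, -y, -z); pixel columns grow to the right and rows downward; lengths in mm; the calibration is good to about 2 mm. A picture is of the moment at which its call begins: read the wrist's pose just before it. calibration takes no time and is no camera call; for the wrist camera it gives the pose at the moment of the call.
- r.sign_off(): hands the job in; it is judged then, once.
Trained networks look in the newest picture that a camera, given by its name, has taken for a name from the list of things; names that differ only in an ending like _2 or _b are one class to them, and where a whole thing is asked for, a point or a joint stands for the part that bears it (a point fixed in the world has none). Each returns a list of dicts, best first, with "conf" (0 to 1); they miss things now and then, are a little off and sometimes report something else, mostly with a low value. They report only what shows in the picture. A call takes as long as a camera call.
- viewer.outline_of(camera, target): "pixels" (400x640 bool, what is visible of it) and "position" ([row, column] in pixels, amid what is visible of it).
The state is a dict: "t": time; "qpos": joint angles; "joint_velocities": joint speeds; "joint_efforts": joint torques, N m; "position": TCP position; "tool_rot": TCP orientation; "wrist_force": force on the tool from outside, world axes, zero at the start; "moment": the same for the moment, N m; "finger_gap": finger opening in mm; "gripper_force": force on a finger pad.
Only numpy, scipy, OpenCV 4.12 (cv2) and the standard library are available. Lean on these libraries where they do the work, as an engineer would, in place of code of your own. Each camera call takes 0.05 s, during which the arm holds its last target. There are 200 camera calls.

## Working session

There is one attempt and no reset: what is moved stays moved. The work goes in short steps, Python scripts to look and compute and a tool call to move; the robot and the scene stay as the last step left them, time stands still between calls to the robot, and variables do not carry over. Pictures are saved under pics/ and viewed, at most 10 in all, crops included, and the job is handed in when it is done.

Besides the shell and the picture viewer there is one more tool, called after "Call:" as name(argument=value, ...), one argument or row to a line, values as JSON. drive_tool: Moves the arm, as the interface text tells. Its arguments: {"type":"object","properties":{"deltas":{"type":"array","items":{"type":"array","items":{"type":"array","items":{"type":"number"}}}}},"required":["deltas"]}

```bash
mkdir -p pics; cat > h.py <<'E'
from workcell import r, viewer
import numpy as np, cv2
def world(cam,mask,dep,cal):
    v,u=np.nonzero(mask&(dep>0)); d=dep[v,u]; K=cal["mtx"]
    p=np.stack([(u-K[0][2])/K[0][0]*d,-(v-K[1][2])/K[1][1]*d,-d,np.ones_like(d)])
    return (np.linalg.inv(np.array(cal["view"]))@p)[:3].T
E
python3 - <<'E'
from h import *
print(r.observe())
for c in ["top","side"]:
    im,d=viewer.get_image(c); cal=viewer.calibration(c)
    cv2.imwrite(f"pics/{c}0.png",im[:,:,::-1]); np.savez(f"{c}0.npz",im=im,d=d)
    for t in ["bin","lid","lever_left","lever_right","lever_left_tip","lever_right_tip","lever_left_pivot","spice_a","spice_b","cup","bowl","sauce","spoon"]:
        for o in viewer.outline_of(c,t)[:3]:
            w=world(c,o["pixels"],d,cal)
            if len(w): print(c,t,round(o["conf"],2),np.round(o["position"]),len(w),np.percentile(w,[2,50,98],axis=0).round().tolist())
E
```

```text
{'t': 0.0, 'qpos': array([-7.47214983e+01,  1.40854236e+01,  8.93249712e+01,  4.15688648e-05,
        7.66999247e+01, -9.97404293e+00]), 'joint_velocities': array([ 0.06388733, -0.07086758,  0.00712488,  0.11629861,  0.06879168,
        0.03212288]), 'joint_efforts': array([ 4.84550947e-04, -4.29500735e+01, -3.26128578e+01, -1.01340047e-04,
        5.34670558e-03,  7.67841641e-06]), 'position': array([ 277.14884147, -587.27386087,  196.4652426 ]), 'tool_rot': array([-1.79891355e+02, -1.91473629e-02,  2.52525169e+01]), 'wrist_force': array([0.1767339 , 0.07145985, 0.19738243]), 'moment': array([-0.00066407, -0.00548644,  0.03313444]), 'gripper_force': 0.0, 'finger_gap': 85.16890686878816}
top bin 0.69 [180. 356.] 5759 [[527.0, -291.0, 2.0], [626.0, -144.0, 156.0], [732.0, 2.0, 219.0]]
top lid 0.86 [170. 362.] 3991 [[584.0, -285.0, 122.0], [656.0, -139.0, 175.0], [736.0, 5.0, 220.0]]
top lever_left 0.42 [222. 324.] 83 [[484.0, -66.0, 130.0], [494.0, -48.0, 189.0], [537.0, -38.0, 200.0]]
top lever_left_tip 0.64 [169. 412.] 124 [[653.0, -353.0, 61.0], [671.0, -337.0, 94.0], [691.0, -320.
[... 3157 characters left out ...]
e spice_a 0.56 [192. 332.] 60 [[584.0, 29.0, 11.0], [593.0, 45.0, 96.0], [605.0, 126.0, 103.0]]
side spice_b 0.83 [277. 376.] 330 [[656.0, -359.0, 6.0], [673.0, -349.0, 66.0], [695.0, -321.0, 98.0]]
side spice_b 0.73 [244. 312.] 286 [[465.0, -182.0, 2.0], [485.0, -172.0, 56.0], [507.0, -140.0, 89.0]]
side spice_b 0.56 [192. 332.] 60 [[584.0, 29.0, 11.0], [593.0, 45.0, 96.0], [605.0, 126.0, 103.0]]
side cup 0.72 [329. 294.] 820 [[374.0, -518.0, 1.0], [409.0, -499.0, 45.0], [461.0, -447.0, 81.0]]
side sauce 0.7 [313. 358.] 820 [[562.0, -507.0, 7.0], [588.0, -494.0, 107.0], [619.0, -466.0, 190.0]]
side spoon 0.58 [145. 329.] 154 [[539.0, 403.0, -2.0], [615.0, 449.0, 10.0], [702.0, 521.0, 22.0]]
```

```bash
python3 - <<'E'
from h import *
for c in ["top","side"]:
    z=np.load(f"{c}0.npz"); cal=viewer.calibration(c); im=z["im"]; d=z["d"]
    cv2.imwrite(f"pics/{c}c.png",cv2.resize(im[110:330,230:490,::-1],None,fx=3,fy=2.7))
    W=world(c,np.ones_like(d,bool),d,cal)
    for n,(x,y) in dict(L=(490,-49),R=(524,-267)).items():
        m=(abs(W[:,0]-x)<25)&(abs(W[:,1]-y)<30)&(W[:,2]>180)&(W[:,2]<210)
        p=W[m]; print(c,n,len(p),p.mean(0).round(1),p.min(0).round(),p.max(0).round())
    m=(W[:,0]>590)&(W[:,0]<735)&(W[:,1]>-280)&(W[:,1]<0)&(W[:,2]>130)&(W[:,2]<225)
    p=W[m]; 
    for _ in range(5):
        a=np.linalg.lstsq(np.c_[p[:,:2],np.ones(len(p))],p[:,2],rcond=None)[0]
        p=p[abs(np.c_[p[:,:2],np.ones(len(p))]@a-p[:,2])<4]
    g=a[:2]; print(c,"lid slope rad",np.arctan(np.hypot(*g)),"yaw",np.degrees(np.arctan2(-g[1],-g[0])),len(p),p.min(0),p.max(0))
    ym=np.arctan2(-g[1],-g[0]);ex=np.array([np.cos(ym),np.sin(ym)]);ey=np.array([-ex[1],ex[0]])
    print(np.percentile(p[:,:2]@ex,[1,99]),np.percentile(p[:,:2]@ey,[1,99]))
E
```

```text
top L 68 [490.  -51.3 193.9] [482. -71. 180.] [504. -32. 202.]
top R 66 [ 520.  -269.1  194.3] [ 513. -290.  181.] [ 532. -250.  202.]
top lid slope rad 0.6286000561231073 yaw 7.985186854083309 2585 [ 590.817102   -279.99312489  130.14533821] [734.29012308  -1.10993815 224.93220591]
[569.31485738 691.43936641] [-368.73352572  -91.27895341]
side L 36 [494.  -54.5 193.6] [486. -72. 181.] [506. -30. 200.]
side R 50 [ 523.8 -271.7  193.6] [ 515. -290.  180.] [ 537. -250.  201.]
side lid slope rad 0.6241071705652182 yaw 7.809689472990594 1496 [ 590.20886246 -279.88628382  130.06786994] [734.71954113  -0.97861046 224.71485795]
[572.3501271  695.36942104] [-368.98676094  -91.35194456]
```

View pics/top0.png

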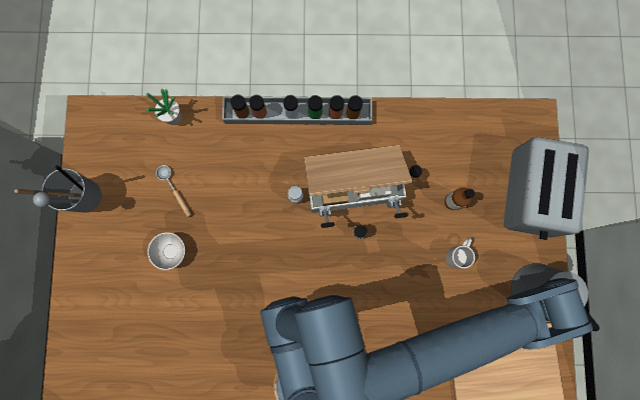

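View pics/side0.png

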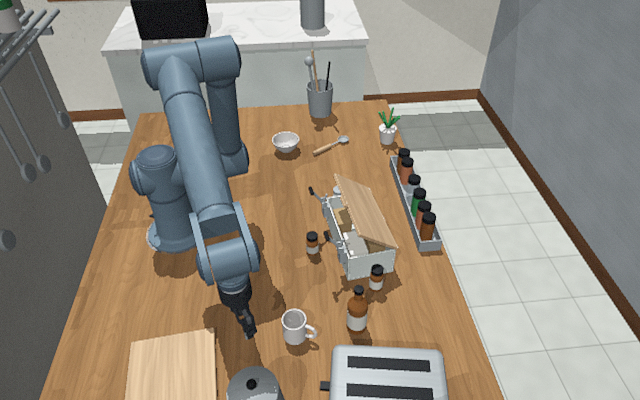

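Call:
drive_tool(
  deltas=[
    [[0, 0, 0.1, 5, -2.5, -6, 0], [0, 0, 0.2, 9, -4.8, -7, 0], [0, 0, 0.3, 13.5, -7.2, -7, 0], [0, 0, 0.3, 18, -9.6, -7, 0], [0, 0, 0.3, 22.5, -12, -7, 0], [0, 0, 0.3, 27, -14.5, -7, 0], [0, 0, 0.3, 31.5, -17, -7, 0], [0, 0, 0.3, 36, -19.3, -7, 0]],
  ],
)

```text
t: 2.2
position: [503.3, -282.0, 267.9]
tool_rot: [180.0, -0.0, 8.1]
wrist_force: [0.4, -0.3, 0.4]
finger_gap: -0.2
gripper_force: 0.0
```

Call:
drive_tool(
  deltas=[
    [[0, 0, 0, 3, -3, 0, 0], [0, 0, 0, 6, -6, 0, 0], [0, 0, 0, 9, -9, 0, 0], [0, 0, 0, 11.8, -11.9, 0, 0], [0, 0, 0, 11.8, -11.9, 0.5, 0], [0, 0, 0, 11.8, -11.9, 2, 0], [0, 0, 0, 11.8, -11.9, 4, 0], [0, 0, 0, 11.8, -11.9, 4, 0]],
  ],
)

```text
t: 3.0
position: [599.8, -149.6, 223.0]
tool_rot: [-179.8, 0.4, 8.0]
wrist_force: [-0.7, -0.0, -1.4]
finger_gap: -0.1
gripper_force: 0.0
```

Call:
drive_tool(
  deltas=[
    [[0, 0, 0, 0, 0, 1.5, 0], [0, 0, 0, 0, 0, 3, 0], [0, 0, 0, 0, 0, 4.5, 0], [0, 0, 0, 0, 0, 6, 0], [0, 0, 0, 0, 0, 7, 0], [0, 0, 0, 0, 0, 8, 0], [0, 0, 0, 0, 0, 9, 0], [0, 0, 0, 0, 0, 9, 0]],
  ],
)

```text
t: 3.8
position: [601.7, -149.0, 135.6]
tool_rot: [-179.9, 0.1, 8.1]
wrist_force: [0.7, 0.4, -0.3]
finger_gap: 0.3
gripper_force: 0.0
```

Call:
drive_tool(
  deltas=[
    [[0, 0, 0, 0, 0, 0.5, 0], [0, 0, 0, 0, 0, 1, 0], [0, 0, 0, 0, 0, 1.4, 0], [0, 0, 0, 0, 0, 1.6, 0], [0, 0, 0, 0, 0, 1.6, 0]],
  ],
)

```text
t: 4.3
position: [602.4, -149.4, 121.1]
tool_rot: [-180.0, 0.0, 8.1]
wrist_force: [-0.5, 0.9, 0.1]
finger_gap: 0.1
gripper_force: 0.0
```

```bash
python3 - <<'E'
from h import *
im,d=viewer.get_image("side"); cv2.imwrite("pics/s1.png",cv2.resize(im[110:330,220:480,::-1],None,fx=2.5,fy=2.5))
o=r.observe(); print(o["position"],o["wrist_force"])
E
```

```text
[ 602.50923393 -149.3960999   121.35970073] [-0.57250994  0.02646703 -0.60604396]
```

View pics/s1.png

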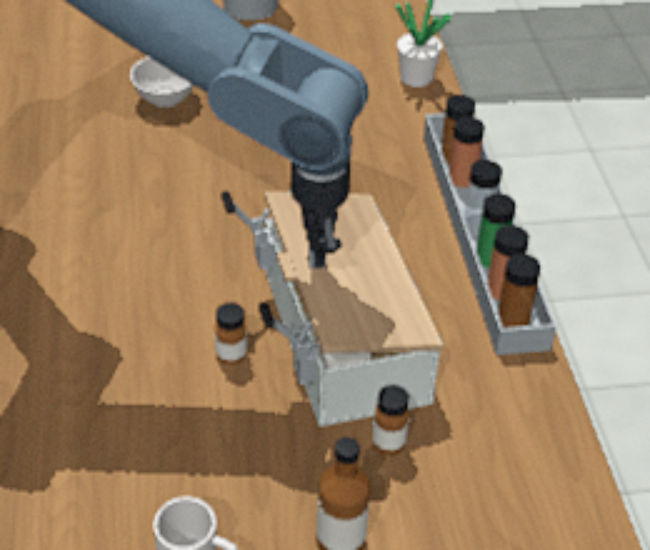

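The lid is down on the rim at about (350,270) in the crop, both levers still lean out, and the jars are untouched. There is no contact force yet, so I'll press a little further to seat it.

Call:
drive_tool(
  deltas=[
    [[0, 0, 0, 0, 0, 0.2, 0], [0, 0, 0, 0, 0, 0.3, 0], [0, 0, 0, 0, 0, 0.3, 0], [0, 0, 0, 0, 0, 0.3, 0]],
  ],
)

```text
t: 4.75
position: [602.6, -149.4, 118.5]
tool_rot: [-180.0, -0.0, 8.1]
wrist_force: [-0.5, -0.5, 1.3]
finger_gap: -0.5
gripper_force: 0.1
```

Call:
drive_tool(
  deltas=[
    [[0, 0, 0, 0, 0, 0.2, 0], [0, 0, 0, 0, 0, 0.3, 0], [0, 0, 0, 0, 0, 0.3, 0]],
  ],
)

```text
t: 5.05
position: [602.5, -149.5, 115.3]
tool_rot: [-180.0, 0.0, 8.1]
wrist_force: [-0.3, -0.6, 0.2]
finger_gap: 0.0
gripper_force: 0.1
```

```bash
python3 - <<'E'
from h import *
o=r.observe(); print(o["position"],o["wrist_force"])
c="top"; im,d=viewer.get_image(c); W=world(c,np.ones_like(d,bool),d,viewer.calibration(c))
C=np.array([648,-141.5]);ex=np.array([.9905,.1374]);ey=np.array([-.1374,.9905])
q=W[:,:2]-C;x=q@ex;y=q@ey
for a in (-70,-40,-10,20,50,70):
    for s in (-1,1):
        m=(abs(x-a)<10)&(abs(y-s*100)<35); print(a,s,m.sum(),np.median(W[m,2]).round(1),end=' | ')
E
```

```text
[ 602.45539485 -149.4536647   115.32876648] [-0.33581087 -0.58062401  0.21612093]
-70 -1 101 152.4 | -70 1 139 152.1 | -40 -1 51 145.3 | -40 1 140 145.4 | -10 -1 22 139.3 | -10 1 141 138.9 | 20 -1 60 133.3 | 20 1 133 133.8 | 50 -1 127 127.4 | 50 1 136 126.7 | 70 -1 130 123.3 | 70 1 128 123.3 |
```

```bash
python3 - <<'E'
from h import *
im,d=viewer.get_image("side"); cv2.imwrite("pics/s2.png",cv2.resize(im[160:260,300:400,::-1],None,fx=4,fy=4,interpolation=cv2.INTER_CUBIC))
im2,d2=viewer.get_image("wrist"); cv2.imwrite("pics/w2.png",im2[:,:,::-1])
W=world("side",np.ones_like(d,bool),d,viewer.calibration("side"))
C=np.array([648,-141.5]);ex=np.array([.9905,.1374]);ey=np.array([-.1374,.9905])
q=W[:,:2]-C;x=q@ex;y=q@ey
m=(abs(x+46)<22)&(abs(y+8)<40)&(W[:,2]>120)&(W[:,2]<240)
for z in range(120,240,8):
    k=m&(abs(W[:,2]-z)<4)
    if k.any(): print(z,k.sum(),np.c_[x,y][k].min(0).round(),np.c_[x,y][k].max(0).round())
E
```

```text
136 3 [-41. -39.] [-30. -19.]
144 87 [-67. -48.] [-24.  28.]
152 63 [-68. -48.] [-30.  30.]
160 11 [-56. -17.] [-38.  -2.]
168 12 [-56. -17.] [-38.  -0.]
176 10 [-56. -18.] [-38.  -4.]
184 3 [-56. -10.] [-55.   2.]
192 7 [-59. -29.] [-43.   4.]
200 9 [-57. -37.] [-45.  18.]
208 13 [-59. -45.] [-33. -16.]
216 18 [-62. -38.] [-44.  29.]
224 13 [-62. -48.] [-28.   7.]
232 11 [-62. -46.] [-32.   3.]
```

View pics/s2.png

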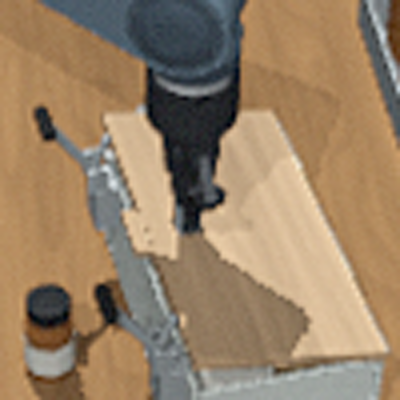

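View pics/w2.png

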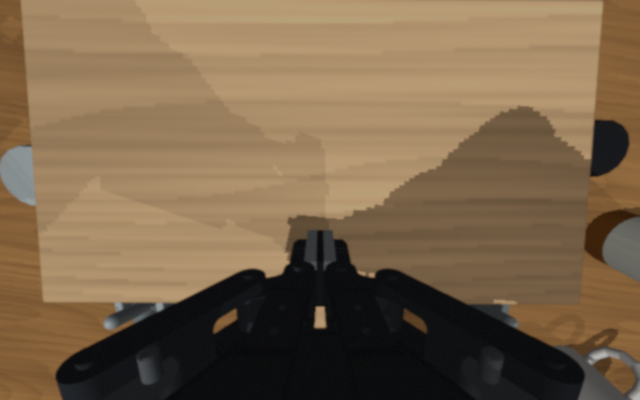

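```bash
python3 - <<'E'
from h import *
cal=viewer.calibration("wrist"); im,d=viewer.get_image("wrist")
print(r.observe()["position"],np.linalg.inv(np.array(cal["view"]))[:3,3])
def at(u,v):
    m=np.zeros_like(d,bool); m[v-2:v+3,u-2:u+3]=1
    w=world("wrist",m,d,cal); return np.median(w,axis=0).round(1) if len(w) else None
for u,v in [(313,234),(327,234),(320,233),(312,250),(328,250),(314,242),(320,200),(270,225),(370,225),(320,60),(320,20),(80,290),(560,290),(15,175)]: print(u,v,at(u,v))
E
```

```text
[ 602.47616573 -149.37995091  115.40174506] [ 670.82838481 -138.73776292  290.79470619]
313 234 [ 613.4 -143.4  158.2]
327 234 [ 614.3 -150.4  158.4]
320 233 [ 613.8 -146.9  156.2]
312 250 [ 613.3 -143.4  175.6]
328 250 [ 614.3 -150.4  175.9]
314 242 [ 613.6 -144.1  168. ]
320 200 [ 626.7 -145.1  141.4]
270 225 [ 609.5 -119.6  144.6]
370 225 [ 617.1 -174.3  144.1]
320 60 [ 699.  -134.8  127.1]
320 20 [ 718.7 -132.1  123.3]
80 290 [558.3 -18.2 152.1]
560 290 [ 596.3 -286.2  151.8]
15 175 [602.5  63.9  98.9]
```

Call:
drive_tool(
  deltas=[
    [[0, 0, 0, 0, 0, 0.3, 0], [0, 0, 0, 0, 0, 0.6, 0], [0, 0, 0, 0, 0, 0.9, 0], [0, 0, 0, 0, 0, 1.2, 0], [0, 0, 0, 0, 0, 1.2, 0]],
  ],
)

```text
t: 5.75
position: [602.3, -149.3, 102.8]
tool_rot: [-180.0, 0.0, 8.1]
wrist_force: [0.3, 0.3, 0.2]
finger_gap: 0.1
gripper_force: 0.0
```

```bash
cat >> h.py <<'E'
def lid():
    c="top"; im,d=viewer.get_image(c); W=world(c,np.ones_like(d,bool),d,viewer.calibration(c))
    C=np.array([648,-141.5]);ex=np.array([.9905,.1374]);ey=np.array([-.1374,.9905])
    q=W[:,:2]-C;x=q@ex;y=q@ey
    for a in (-70,-40,50): print(a,[np.median(W[(abs(x-a)<10)&(abs(y-s)<35),2]).round(1) for s in(-100,100)])
E
python3 - <<'E'
from h import *
o=r.observe(); print(o["t"],o["position"],o["wrist_force"],o["joint_efforts"].round(1)); lid()
E
```

```text
5.75 [ 602.27446769 -149.33571785  102.83286797] [0.27265271 0.30929474 0.17449739] [ -0.  -41.7 -30.1  -0.   -0.   -0. ]
-70 [np.float64(137.6), np.float64(138.1)]
-40 [np.float64(135.7), np.float64(134.1)]
50 [np.float64(125.7), np.float64(124.2)]
```

The lid follows the tool one-for-one, about 32 mm above the reported TCP, so the real fingertips sit 32 mm behind it. Lid level should come at a TCP z of about 90.

Call:
drive_tool(
  deltas=[
    [[0, 0, 0, 0, 0, 0.3, 0], [0, 0, 0, 0, 0, 0.6, 0], [0, 0, 0, 0, 0, 0.9, 0], [0, 0, 0, 0, 0, 1.1, 0], [0, 0, 0, 0, 0, 1.2, 0]],
  ],
)

```text
t: 6.3
position: [602.4, -149.4, 91.2]
tool_rot: [-180.0, 0.0, 8.1]
wrist_force: [-1.1, -0.2, 0.7]
finger_gap: -0.1
gripper_force: 0.5
```

Call:
drive_tool(
  deltas=[
    [[0, 0, 0, 0, 0, 0.1, 0], [0, 0, 0, 0, 0, 0.2, 0], [0, 0, 0, 0, 0, 0.2, 0]],
  ],
)

```text
t: 6.6
position: [602.6, -149.4, 89.4]
tool_rot: [-180.0, -0.0, 8.1]
wrist_force: [-0.1, 0.3, -0.1]
finger_gap: -0.1
gripper_force: 0.0
```

```bash
python3 - <<'E'
from h import *
o=r.observe(); print(o["t"],o["position"],o["wrist_force"],o["joint_efforts"].round(1)); lid()
E
```

```text
6.6 [ 602.58863413 -149.41671883   89.43308734] [-0.06867243  0.2784364  -0.06122308] [ -0.  -41.9 -29.6  -0.    0.   -0. ]
-70 [np.float64(123.4), np.float64(124.8)]
-40 [np.float64(122.7), np.float64(122.4)]
50 [np.float64(121.7), np.float64(121.9)]
```

Call:
drive_tool(
  deltas=[
    [[0, 0, 0, 0, 0, 0.1, 0], [0, 0, 0, 0, 0, 0.2, 0], [0, 0, 0, 0, 0, 0.2, 0]],
  ],
)

```text
t: 6.95
position: [602.6, -149.5, 88.4]
tool_rot: [180.0, 0.0, 8.1]
wrist_force: [-3.6, 0.8, 4.5]
finger_gap: 0.3
gripper_force: 2.4
```

Contact force appeared (4.5 N), so the lid is shut. I'll lift and go round to the front of the left lever.

Call:
drive_tool(
  deltas=[
    [[0, 0, 0, 0, 0, -4, 0], [0, 0, 0, 0, 0, -8, 0], [0, 0, 0, 0, 0, -11, 0], [0, 0, 0, -3.4, -3, -11, 0], [0, 0, 0, -6.8, -6, -11, 0], [0, 0, 0, -10.2, -9, -11, 0], [0, 0, 0, -13.4, -11.8, -11, 0], [0, 0, 0, -13.4, -11.8, -11, 0]],
  ],
)

```text
t: 7.75
position: [449.5, -48.8, 196.1]
tool_rot: [-179.9, 0.1, 8.2]
wrist_force: [0.2, 0.2, -0.0]
finger_gap: -0.1
gripper_force: 0.0
```

```bash
python3 - <<'E'
from h import *
lid(); o=r.observe(); print(o["t"],o["position"])
im,d=viewer.get_image("side"); cv2.imwrite("pics/s3.png",cv2.resize(im[140:270,270:430,::-1],None,fx=4,fy=4,interpolation=cv2.INTER_CUBIC))
E
```

```text
-70 [np.float64(121.9), np.float64(121.4)]
-40 [np.float64(122.1), np.float64(121.4)]
50 [np.float64(121.3), np.float64(120.8)]
7.8 [451.77404515 -50.20429754 197.16882763]
```

View pics/s3.png

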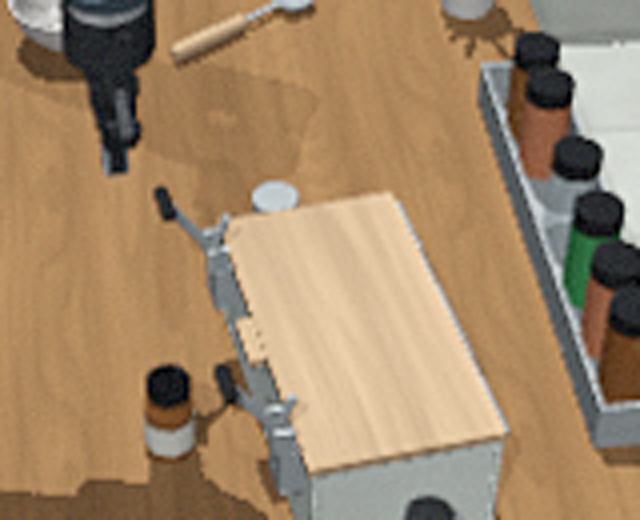

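The lid lies flat and shut, both levers (crop about (165,205) and (225,380)) are still out, and the tool stands in front of the left one. Next I go down, push and retreat.

Call:
drive_tool(
  deltas=[
    [[0, 0, 0, 0, 0, 3, 0], [0, 0, 0, 0, 0, 5.5, 0], [0, 0, 0, 0, 0, 5.5, 0], [0, 0, 0, 1.5, 0, 5.5, 0], [0, 0, 0, 3, 0, 5.5, 0], [0, 0, 0, 4, 0, 5.5, 0], [0, 0, 0, 5, 0, 5.5, 0], [0, 0, 0, 6, 0, 5.5, 0]],
  ],
)

```text
t: 8.65
position: [514.1, -43.2, 143.2]
tool_rot: [180.0, -0.1, 8.0]
wrist_force: [-1.4, -0.3, 0.4]
finger_gap: -0.1
gripper_force: 0.4
```

Call:
drive_tool(
  deltas=[
    [[0, 0, 0, 1, 0, 0, 0], [0, 0, 0, 2, 0, 0, 0], [0, 0, 0, 3, 0, 0, 0], [0, 0, 0, 3, 0, 0, 0], [0, 0, 0, 3, 0, 0, 0]],
  ],
)

```text
t: 9.15
position: [542.4, -38.7, 142.4]
tool_rot: [-180.0, 0.0, 8.1]
wrist_force: [0.2, 0.4, 0.8]
finger_gap: 0.1
gripper_force: 0.0
```

Call:
drive_tool(
  deltas=[
    [[0, 0, 0, -4, 0, 0, 0], [0, 0, 0, -8, 0, 0, 0], [0, 0, 0, -9, 0, -3, 0], [0, 0, 0, -9, 4, -5.5, 0], [0, 0, 0, -9, 9, -5.5, 0], [0, 0, 0, -9, 13.5, -5.5, 0], [0, 0, 0, -9, 18, -5.5, 0], [0, 0, 0, -9, 22.4, -5.5, 0]],
  ],
)

```text
t: 9.95
position: [484.4, -275.0, 197.7]
tool_rot: [180.0, -0.0, 8.0]
wrist_force: [1.4, 0.4, -1.2]
finger_gap: -0.1
gripper_force: 0.0
```

```bash
python3 - <<'E'
from h import *
lid(); o=r.observe(); p=o["position"]; print(o["t"],p)
q=p[:2]-[648,-141.5]; print(q@[.9905,.1374],q@[-.1374,.9905])
im,d=viewer.get_image("side"); cv2.imwrite("pics/s4.png",cv2.resize(im[140:270,270:430,::-1],None,fx=4,fy=4,interpolation=cv2.INTER_CUBIC))
E
```

```text
-70 [np.float64(121.2), np.float64(123.5)]
-40 [np.float64(122.0), np.float64(120.9)]
50 [np.float64(120.9), np.float64(121.3)]
10.0 [ 484.63976678 -280.89858653  197.75198037]
-180.96167678831577 -115.62860391060005
```

View pics/s4.png

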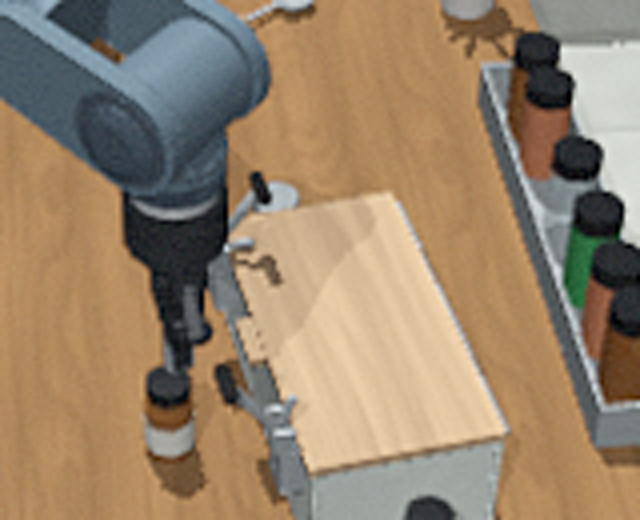

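The left lever is over, with its handle leaning over the lid at (260,187). Now the right one.

Call:
drive_tool(
  deltas=[
    [[0, 0, 0, 0, -0.6, 3, 0], [0, 0, 0, 0, -0.6, 5.5, 0], [0, 0, 0, 0, -0.6, 5.5, 0], [0, 0, 0, 1.5, -0.6, 5.5, 0], [0, 0, 0, 3, -0.6, 5.5, 0], [0, 0, 0, 4, -0.6, 5.5, 0], [0, 0, 0, 5, -0.6, 5.5, 0], [0, 0, 0, 6, -0.6, 5.5, 0]],
  ],
)

```text
t: 10.85
position: [544.3, -258.7, 143.3]
tool_rot: [180.0, -0.1, 8.1]
wrist_force: [-1.2, -0.4, 0.7]
finger_gap: 0.1
gripper_force: 0.3
```

Call:
drive_tool(
  deltas=[
    [[0, 0, 0, 1, 0, 0, 0], [0, 0, 0, 2, 0, 0, 0], [0, 0, 0, 3, 0, 0, 0], [0, 0, 0, 3, 0, 0, 0], [0, 0, 0, 3, 0, 0, 0]],
  ],
)

```text
t: 11.35
position: [573.1, -254.5, 142.3]
tool_rot: [-180.0, 0.0, 8.1]
wrist_force: [0.1, -0.1, -0.0]
finger_gap: 0.2
gripper_force: 0.0
```

Call:
drive_tool(
  deltas=[
    [[0, 0, 0, -4, 0, 0, 0], [0, 0, 0, -8, 0, 0, 0], [0, 0, 0, -10, 0, -3, 0], [0, 0, 0, -12, 0, -7, 0], [0, 0, 0, -12, 0, -9, 0], [0, 0, 0, -12, 0, -9, 0]],
  ],
)

```text
t: 11.95
position: [455.1, -273.2, 236.8]
tool_rot: [179.6, -0.3, 8.0]
wrist_force: [1.1, -0.4, 0.2]
finger_gap: -0.0
gripper_force: 0.0
```

```bash
python3 - <<'E'
from h import *
lid(); o=r.observe(); print(o["t"],o["position"],o["wrist_force"])
im,d=viewer.get_image("side"); a=cv2.resize(im[140:330,270:430,::-1],None,fx=3,fy=3)
im,d=viewer.get_image("top"); b=cv2.resize(im[140:267,280:480,::-1],None,fx=1.6,fy=1.6)
o=np.zeros((570,800,3),np.uint8); o[:,:480]=a; o[:b.shape[0],480:]=b[:,:320]; cv2.imwrite("pics/s5.png",o)
W=world("top",np.ones_like(d,bool),d,viewer.calibration("top")); q=W[:,:2]-[648,-141.5]; x=q@[.9905,.1374]; y=q@[-.1374,.9905]
for s in (-110,110):
    m=(abs(y-s)<15)&(W[:,2]>180)&(W[:,2]<210)&(abs(x+90)<70); print(s,m.sum(),np.median(x[m]),np.median(W[m,2]))
E
```

```text
-70 [np.float64(124.9), np.float64(123.1)]
-40 [np.float64(121.2), np.float64(121.3)]
50 [np.float64(121.6), np.float64(121.6)]
12.0 [ 454.47052519 -272.20115233  234.15694595] [-0.50330616  0.42186424 -0.46537608]
-110 50 -61.21351116968604 195.86140058616581
110 51 -61.093886189884095 194.85060879260982
```

View pics/s5.png

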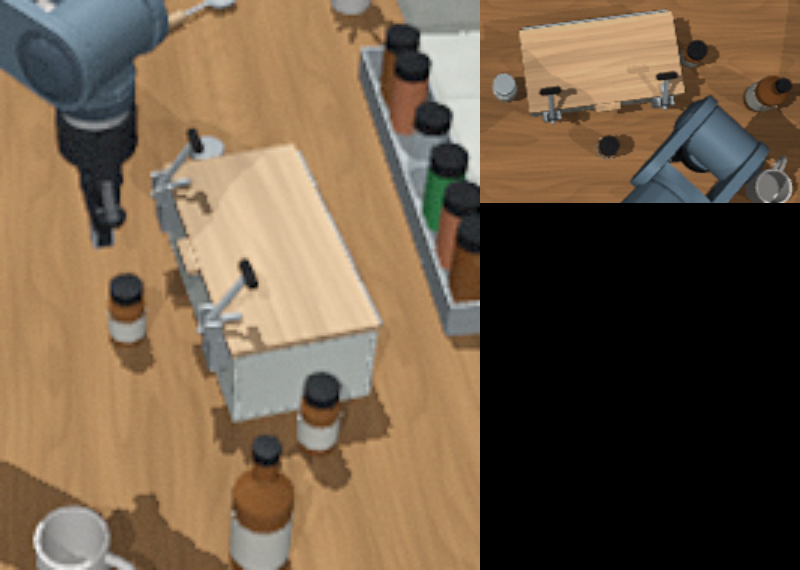

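Both levers are latched: the handles read bin x = -61 mm and z of about 195, where a latched handle should be (-58, top about 197). The lid is flat, the jars are in place and the tool is clear.

```bash
python3 -c "
from workcell import r
print(r.sign_off())"
```

```text
the job is handed in; nothing more can be done
None
```

The job is handed in at about 12 s of the 48 s allowed: the lid was pressed shut first, then both levers were snapped over and read as latched, and in the last pictures the jars, mug and bottle near the bin stood where they began; no verdict came back from the hand-in.

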